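# Make up two power-supply repair kits

### The arm

A 6-joint arm with a two-finger parallel gripper is mounted at the origin on a cart in front of the work surface, level with it; the furniture and walls round the work are solid. World frame = base frame: x ahead of the robot, y to its left, z up, the work surface at z = 0. Lengths are in m, angles in degrees, forces in N, time in s.
With the tool pointing down it reaches from about 0.4 to 0.825 m from the base axis. Payload 7 kg.
Tool frame: the origin (TCP) lies at the very end of the fingers, on their centre line; the grasp point (between the pads) lies 19 mm behind it; z points along the fingers, y is the line along which they close (so a half turn about z gives the same grasp; the last joint's range is limited). The gripper opens to 88 mm and grips with 3 to 60 N. Pads are 19 mm wide; open, the fingers measure 130 mm over their backs; the gripper's body (78 mm by 193 mm) begins 47 mm behind the grasp point.
Start: joints at [-59.41, 20.546, 0.682, 0, -70.136, -16.507], TCP at [0.164, -0.655, 0.227] pointing down, gripper open.
Joint ranges: [-176.03, 176.03], [-82.01, 121.73], [-58.28, 71.71], [-173.87, 95.51], [-174.79, -0.11], [-173.66, 173.66]. Speed limits (degrees/s): [136.94, 136.94, 172.46, 180, 180, 180].

### API

Orientations are given as [roll, pitch, yaw] about the fixed x, y, z axes, in that order (R = Rz(yaw) Ry(pitch) Rx(roll)).
In Python, from plant import get_obs, snapshot, camera_params, close_job, boxes_of, cut_out, landmark_of gives the robot as it stands.
- The arm moves only by the shell command python3 -m inch 'ROWS' [OPENING]. ROWS is text: rows parted by semicolons, each of 6 numbers parted by spaces: the shift along the tool's x, y, z in units of 30 cm (1.0 is 30 cm), then the turn, a rotation vector about the tool's x, y, z in units of pi rad (1.0 is pi rad). A call has 1 to 10 rows; each row is the pose to reach, as a shift and turn from the pose commanded when the call began, along the tool's axes at that moment, turning the shorter way round; what a row does not reach only later rows make up. A row lasts 1/12 s, in which the tool goes at most 41.7 mm and 7.16 degrees, less where a joint would pass 70% of its speed; a pose out of reach is approached as far as the arm can. A call with a number of a shift or a turn outside -1 to 1 is refused whole. A call with a gripper value outside its range is refused whole. OPENING is the closure, from -1 (fully open) to 1 (shut), set as the call begins (- or left out, the last holds). The fingers move at their own pace and stop on an object; the grip force is fixed at half the most. Time passes only in rows, so rows that repeat a pose let the fingers close. It gives the time, the measured TCP pose, the force, the opening and the grip force at its end, in the units of the state.
- get_obs(): the state, without advancing time (a new reading comes with each control period).
- snapshot(name): name is "scene" or "top"; returns the picture (400x640x3 uint8, red, green, blue); there is no depth.
- camera_params(name): a dict with "mtx" (3x3 intrinsics, pixels), "k1" (the pictures are not rectified: a ray, as slopes to the right and down, at radius r is drawn at 1 + k1 r^2 times it, then the intrinsics apply), "rvec" (rotation vector, rad) and "tvec" (3), from world to camera coordinates, as OpenCV has them. Camera axes: x right, y down, z forward; pixel columns grow to the right and rows downward; lengths in m; the calibration is good to about 2 mm. A picture is of the moment at which its call begins. camera_params takes no time and is no camera call.
- close_job(): hands the job in; it is judged then, once.
Trained networks look in the newest picture that a camera, given by its name, has taken for a name from the list of things; names that differ only in an ending like _2 or _b are one class to them, and where a whole thing is asked for, a point or a joint stands for the part that bears it (a point fixed in the world has none). Each returns a list of dicts, best first, with "p" (0 to 1); they miss things now and then, are a little off and sometimes report something else, mostly with a low value. They report only what shows in the picture. A call takes as long as a camera call. They do not tell look-alikes from the thing itself.
- boxes_of(camera, thing): "rect" ([left, top, width, height] in pixels, round what is visible of it).
- cut_out(camera, thing): "pixels" (400x640 bool, what is visible of it) and "rect" ([left, top, width, height] in pixels, round what is visible of it).
- landmark_of(camera, thing): "uv" ([column, row] in pixels: a listed point, or the origin of a listed thing).
The state is a dict: "clock": time; "joint_pos": joint angles; "qvel": joint speeds; "tau": joint torques, N m; "tool_pos": TCP position; "orientation": TCP orientation; "force": force on the tool from outside, world axes, zero at the start; "moment": the same for the moment, N m; "opening": finger opening in m; "gripper_force": force on a finger pad.
Only numpy, scipy, OpenCV 4.12 (cv2) and the standard library are available. Lean on these libraries where they do the work, as an engineer would, in place of code of your own. Each camera call takes 0.05 s, during which the arm holds its last target. There are 200 camera calls.

### The job

Make up the two repair kits. The blue tray gets the green board, the white fuse and the terminal strip; the yellow tray gets the black board and the red fuse. Lay each board flat, components up, in its tray's large bay, each fuse lengthwise in the valley of the V-floored small bay nearest the robot, and the terminal strip upright in the flat small bay beyond it, and leave the solder reel and the tape roll where they stand.

Things in the scene. Friction and masses are not known exactly. Their poses are not given: they have to be found in the camera images.
- tray_blue: Blue kit tray, fixed (in mm), 164 (x) x 198 (y) x 16; origin centre of underside, x roughly away from robot, y left. Floor 3 mm, walls and dividers 4 mm thick, 16 high. Bays: large board bay 156 x 110, centre (0,-40); fuse bay 76 x 76, centre (-40,+57), floor a shallow 6 degree V, valley along x at its centre, 3 high there, 7 at the sides; flat terminal bay 76 x 76, centre (+40,+57).
- tray_yellow: Yellow kit tray, fixed, in all but colour the same as the blue tray: same size, origin, axes, walls and three bays (large board bay, V-floored fuse bay at the near left, flat small bay at the far left, which stays empty in this one). A blank white label plate is on the side facing the robot, as on the blue one.
- fuse_rack: Fixed rack holding the fuses: dark base plate 74 (x) x 130 (y) x 6 mm with two cradles at y +31 and -31 mm, each two grey 90 degree V saddles at x -22 and +22 (8 mm thick, 36 mm free between them for fingers). A fuse lies along the rack's x, its axis 32 mm above the bench; saddle tips reach 30 mm. Origin centre of underside, x roughly away from the robot.
- fuse_white: Cartridge fuse, a round cylinder with white ceramic body and steel end caps, 58 mm long, 22 mm over the caps (each 14 long), body 20.8 mm diameter, 50 g; origin at its centre on the axis, x along its length. Starts lying level in either V cradle of the fuse rack; rolls if pushed.
- fuse_red: Cartridge fuse, a round cylinder with red body and steel end caps, 58 mm long, 22 mm over the caps (each 14 long), body 20.8 mm diameter, 50 g; origin at its centre on the axis, x along its length. Starts lying level in either V cradle of the fuse rack; rolls if pushed.
- board_green: Open supply board, green plate 46 (x) x 73 (y) x 4 mm, with a yellow transformer, blue capacitors and a white heat sink; 25 mm high over all, 55 g; origin centre of underside, z up, long edges along y. Take it by the long edges or by the yellow transformer block in the middle: 20 mm wide in x, 28 long in y, from 4 to 25 mm height, centred at x 0, y -7 mm.
- board_black: Open supply board, black plate 46 (x) x 73 (y) x 4 mm, with a yellow transformer, dark and blue capacitors and a small orange disc; 25 mm high over all, 55 g; origin centre of underside, z up, long edges along y. Take it by the long edges or by the yellow transformer block in the middle: 20 mm wide in x, 28 long in y, from 4 to 25 mm height, centred at x 0, y +1 mm.
- terminal_strip: White five-way screw terminal strip, 16 (x) x 55 (y) x 18 mm, 30 g, screws up; origin at the centre of its underside, long side along y, z up.
- solder_reel: Bystander: white reel of solder wire standing on its flange, 54 mm diameter, 46 mm high, 420 g, loose; origin at the centre of its underside.
- tape_roll: Bystander: roll of black tape lying flat, 64 mm diameter, 18 mm high, 50 g, loose; origin at the centre of its underside.
Mind the look-alikes: they are no part of the job. Leave any turquoise look-alike of the board_green alone.

How it is judged (in metres and radians):
At the end, for the whole second after the job is handed in: Boards flat in the large bays (centre within 45 x 35 mm), fuses down in the V-floored bays (within 13 mm of the centre, along the valley within 0.3 rad), terminal strip upright in the flat bay (within 30 mm), each in its named tray, all at rest; reel and tape within 20 mm of their start (x of board_green in the frame of tray_blue between -0.045 and 0.045 m and y of board_green in the frame of tray_blue between -0.075 and -0.005 m and z of each of board_green, terminal_strip in the frame of tray_blue below 0.008 m and angle between each of board_green, board_black, terminal_strip's own z axis and vertical below 0.1 rad and x of board_black in the frame of tray_yellow between -0.045 and 0.045 m and y of board_black in the frame of tray_yellow between -0.075 and -0.005 m and z of board_black in the frame of tray_yellow below 0.008 m and x of fuse_white in the frame of tray_blue between -0.053 and -0.027 m and y of fuse_white in the frame of tray_blue between 0.044 and 0.07 m and z of fuse_white in the frame of tray_blue below 0.02 m and angle between the x axis of fuse_white and the x axis of tray_blue, either way round below 0.3 rad and x of fuse_red in the frame of tray_yellow between -0.053 and -0.027 m and y of fuse_red in the frame of tray_yellow between 0.044 and 0.07 m and z of fuse_red in the frame of tray_yellow below 0.02 m and angle between the x axis of fuse_red and the x axis of tray_yellow, either way round below 0.3 rad and x of terminal_strip in the frame of tray_blue between 0.01 and 0.07 m and y of terminal_strip in the frame of tray_blue between 0.027 and 0.087 m and linear speed of each of board_green, board_black, fuse_white, fuse_red, terminal_strip below 0.01 m/s and angular speed of each of board_green, board_black, fuse_white, fuse_red, terminal_strip below 0.2 rad/s and distance of each of solder_reel, tape_roll from where it was at the start of the episode below 0.02 m); the robot touches nothing.
It fails at once if the solder reel is shifted by more than 20 mm (distance of solder_reel from where it was at the start of the episode above 0.02 m).
It fails at once if the tape roll is shifted by more than 20 mm (distance of tape_roll from where it was at the start of the episode above 0.02 m).
It also fails if it takes over 120 s, if anything falls off the work surface, if the arm or the gripper's body presses on something with over 40 N, if the wrist force passes 120 N, or if a joint passes its speed limit or range.

## Working session

There is one attempt and no reset: what is moved stays moved. The work goes in short steps, Python scripts to look and compute and a shell command to move; the robot and the scene stay as the last step left them, time stands still between calls to the robot, and variables do not carry over. Pictures are saved under pics/ and viewed, at most 14 in all, crops included, and the job is handed in when it is done.

```bash
ls; mkdir -p pics; cat > h.py <<'E'
import numpy as np, cv2
from plant import *
from scipy.spatial.transform import Rotation as R
def save(im,name,box=None,s=1):
    if box: im=im[box[1]:box[3],box[0]:box[2]]
    im=cv2.resize(im,None,fx=s,fy=s,interpolation=cv2.INTER_CUBIC)
    cv2.imwrite('pics/'+name,im[:,:,::-1])
def ray(cam,uv):
    c=camera_params(cam);K=np.array(c['mtx']);d=np.array([c['k1'],0,0,0,0],float)
    p=cv2.undistortPoints(np.array([[uv]],float),K,d,None,None,(cv2.TERM_CRITERIA_COUNT,50,1e-9))[0,0]
    Rm=cv2.Rodrigues(np.array(c['rvec'],float))[0];t=np.array(c['tvec'],float).ravel()
    return -Rm.T@t, Rm.T@np.array([p[0],p[1],1])
def at(cam,uv,z):
    o,d=ray(cam,uv);return o+d*(z-o[2])/d[2]
def proj(cam,P):
    c=camera_params(cam);return cv2.projectPoints(np.array(P,float).reshape(-1,3),np.array(c['rvec'],float),np.array(c['tvec'],float),np.array(c['mtx']),np.array([c['k1'],0,0,0,0],float))[0].reshape(-1,2)
def rows(target,yaw,roll=180.):
    """print shift & turn in move units from the present commanded(~measured) pose, tool down"""
    o=get_obs();Rc=R.from_euler('xyz',o['orientation'],degrees=True)
    s=Rc.inv().apply(np.array(target)-o['tool_pos'])/.3
    best=None
    for y in (yaw,yaw+180):
        t=(Rc.inv()*R.from_euler('xyz',[180,0,y],degrees=True)).as_rotvec()/np.pi
        if best is None or np.linalg.norm(t)<np.linalg.norm(best): best=t
    print('shift',s.round(4),'turn',best.round(4))
E
cat > a.py <<'E'
from h import *
for c in('scene','top'):
    im=snapshot(c);save(im,c+'0.png',None,1.25)
    print(c,camera_params(c)['tvec'],ray(c,(320,200)))
    for t in ['tray_blue','tray_yellow','fuse_rack','fuse_white','fuse_red','board_green','board_black','terminal_strip','solder_reel','tape_roll']:
        print(t,[(np.round(r['uv']).tolist(),round(r['p'],2),at(c,r['uv'],0)[:2].round(3).tolist()) for r in landmark_of(c,t)][:3])
print(get_obs())
E
python3 a.py
```

```text
picsTraceback (most recent call last):
  File "a.py", line 4, in <module>
    print(c,camera_params(c)['tvec'],ray(c,(320,200)))
                                     ~~~^^^^^^^^^^^^^
  File "h.py", line 10, in ray
    p=cv2.undistortPoints(np.array([[uv]],float),K,d,None,None,(cv2.TERM_CRITERIA_COUNT,50,1e-9))[0,0]
      ~~~~~~~~~~~~~~~~~~~^^^^^^^^^^^^^^^^^^^^^^^^^^^^^^^^^^^^^^^^^^^^^^^^^^^^^^^^^^^^^^^^^^^^^^^^
cv2.error: OpenCV(4.12.0) /io/opencv/modules/calib3d/src/undistort.dispatch.cpp:393: error: (-215:Assertion failed) CV_IS_MAT(matP) && matP->rows == 3 && (matP->cols == 3 || matP->cols == 4) in function 'cvUndistortPointsInternal'
```

```bash
sed -i 's/cv2.undistortPoints(.*$/cv2.undistortPointsIter(np.array([[uv]],float),K,d,np.eye(3),np.eye(3),(cv2.TERM_CRITERIA_COUNT,50,1e-9))[0,0]/' h.py; python3 a.py
```

```text
scene [-0.47851505  0.15680047  0.67703227] (array([ 0.20612831, -0.63999936,  0.50975257]), array([ 0.3697618 ,  0.74606589, -0.55408871]))
tray_blue [([394.0, 292.0], 0.93, [0.54, -0.273]), ([282.0, 196.0], 0.73, [0.469, 0.097])]
tray_yellow [([278.0, 163.0], 0.9, [0.517, 0.261])]
fuse_rack [([288.0, 217.0], 0.84, [0.451, 0.012])]
fuse_white [([282.0, 195.0], 0.59, [0.472, 0.103])]
fuse_red [([294.0, 212.0], 0.67, [0.47, 0.025])]
board_green [([281.0, 268.0], 0.98, [0.379, -0.133]), ([348.0, 224.0], 0.91, [0.561, -0.065])]
board_black [([322.0, 193.0], 0.54, [0.564, 0.071])]
terminal_strip [([376.0, 196.0], 0.65, [0.68, 0.006]), ([348.0, 222.0], 0.25, [0.566, -0.057])]
solder_reel [([345.0, 176.0], 0.91, [0.659, 0.126])]
tape_roll [([413.0, 234.0], 0.76, [0.673, -0.152])]
top [0.01320019 0.51669148 1.23359274] (array([ 0.45828952, -0.01846183,  1.25639375]), array([ 0.06602304,  0.01845322, -0.99782942]))
tray_blue [([424.0, 200.0], 0.63, [0.535, -0.269])]
tray_yellow [([219.0, 209.0], 0.62, [0.523, 0.273])]
fuse_rack [([316.0, 235.0], 0.93, [0.45, 0.016])]
fuse_white [([301.0, 233
[... 366 characters left out ...]
.91, [0.677, -0.143])]
{'clock': 1.15, 'joint_pos': array([-5.94096280e+01,  2.05476922e+01,  6.80694617e-01,  7.79698928e-04,
       -7.01368120e+01, -1.65059583e+01]), 'qvel': array([ 0.08966782,  0.01511768,  0.03481693, -0.00802367,  0.05168696,
       -0.0556892 ]), 'tau': array([-7.47569666e-04, -5.82397056e+01,  2.93304241e+01,  7.00264961e+00,
        1.26233068e-02,  3.40311647e-05]), 'tool_pos': array([ 0.16421549, -0.65468299,  0.22653903]), 'orientation': array([ 1.79996556e+02, -1.78543548e-03, -1.65915321e+02]), 'force': array([-0.09341877, -0.27260192, -0.35141133]), 'moment': array([ 0.01215354, -0.02405485,  0.02448191]), 'gripper_force': 0.0, 'opening': 0.08767766279698588}
```

View pics/top0.png

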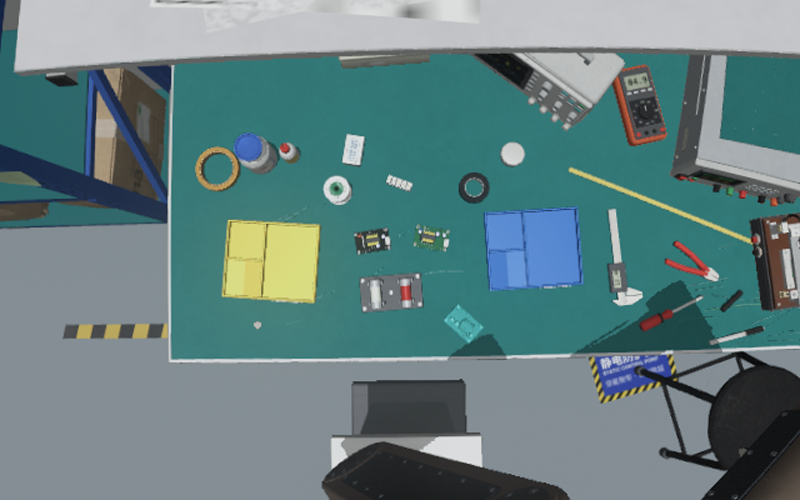

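View pics/scene0.png

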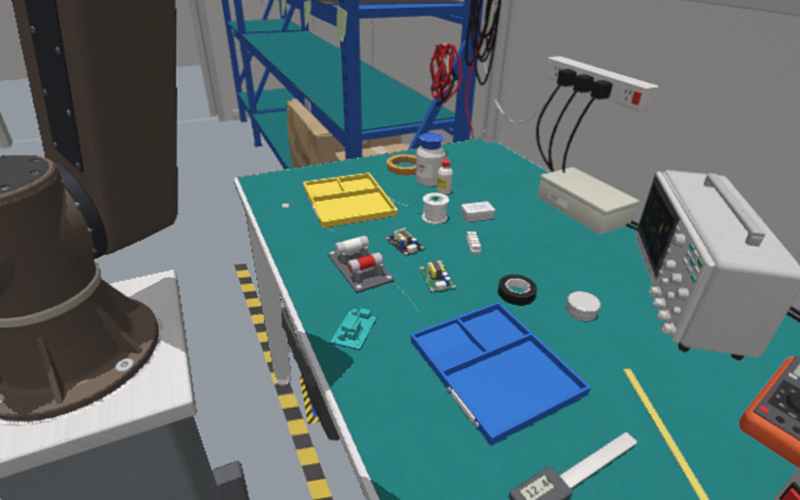

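```bash
python3 - <<'E'
from h import *
im=snapshot('top');save(im,'top1.png',(190,110,440,290),3.2)
E
```

```text
(no output)
```

View pics/top1.png

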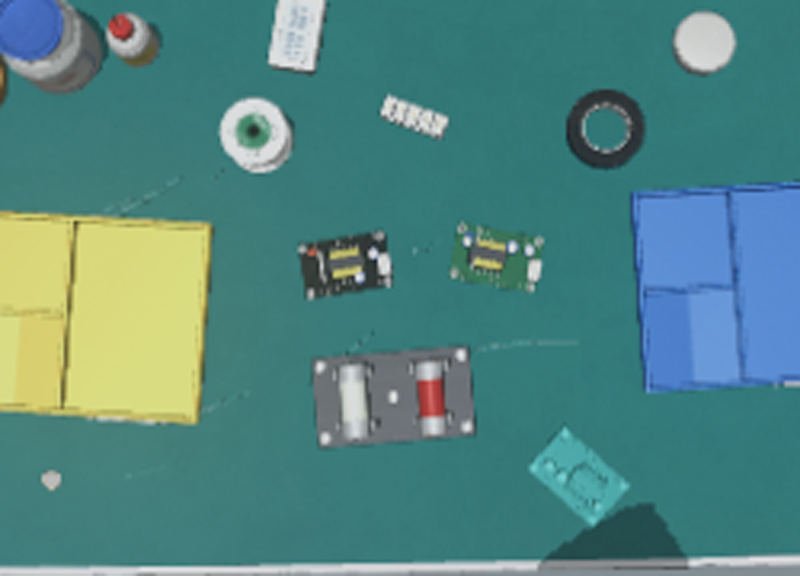

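The top view shows these candidates, in full-frame pixels:
- **Green board:** the real one is at (344,186), with a yellow transformer, so I choose it. The turquoise look-alike is at (370,258), and I will leave it alone.
- **Black board:** (299,191).
- **Terminal strip:** (320,146). A white label box at (283,120) and a white round tin at (410,123) are not it.
- **Fuses:** white at (301,235), red at (324,234).

The close crop confirms these choices. Next I'll measure the poses.

```bash
cat > m.py <<'E'
from h import *
def pose(cam,t,z,near=None):
    out=[]
    for r in cut_out(cam,t):
        m=r['pixels'].astype(np.uint8)
        cs=cv2.findContours(m,cv2.RETR_EXTERNAL,cv2.CHAIN_APPROX_NONE)[0]
        c=max(cs,key=cv2.contourArea).reshape(-1,2)
        w=np.array([at(cam,p,z)[:2] for p in c])*1000
        (x,y),(a,b),th=cv2.minAreaRect(w.astype(np.float32))
        if a<b: a,b,th=b,a,th+90   # th: direction of long side from x
        th=(th+90)%180-90
        out.append((round(r['p'],2),round(float(x),1),round(float(y),1),round(a),round(b),round(th,1),r['rect']))
    return out[:3]
if __name__=='__main__':
    import sys
    snapshot('top')
    Z=dict(tray_blue=.016,tray_yellow=.016,fuse_rack=.006,fuse_white=.032,fuse_red=.032,board_green=.004,board_black=.004,terminal_strip=.018,solder_reel=.046,tape_roll=.018)
    for t in (sys.argv[1:] or Z):
        for q in pose('top',t,Z[t]): print(t,*q)
E
python3 m.py
```

```text
tray_blue 0.85 539.4 -273.1 204 168 -88.0 [385.7, 166.0, 80.2, 66.4]
tray_yellow 0.74 452.5 24.6 131 73 -86.0 [287.2, 222.1, 50.6, 29.4]
tray_yellow 0.73 522.8 276.7 201 171 86.0 [178.4, 175.9, 75.2, 65.8]
fuse_rack 0.16 525.3 279.9 202 168 85.1 [178.7, 175.4, 76.2, 63.1]
fuse_white 0.64 449.1 55.8 54 18 -1.0 [296.4, 223.3, 8.2, 25.4]
fuse_red 0.73 450.6 -5.1 55 21 4.2 [316.4, 223.6, 10.6, 23.9]
board_green 0.94 565.3 -60.2 71 44 78.6 [329.5, 180.8, 27.3, 20.0]
board_green 0.92 386.7 -124.6 68 46 43.9 [357.0, 248.8, 30.9, 22.2]
board_black 0.78 561.7 63.6 72 46 -81.7 [281.0, 181.5, 32.0, 23.6]
terminal_strip 0.51 680.1 4.0 54 20 66.8 [311.7, 142.8, 17.0, 9.7]
solder_reel 0.84 665.0 130.6 57 51 44.0 [259.2, 141.2, 25.0, 23.3]
solder_reel 0.56 453.3 24.7 130 74 -85.3 [287.3, 220.1, 50.1, 33.0]
tape_roll 0.83 667.0 -152.2 68 66 89.0 [364.1, 138.8, 28.7, 22.6]
```

```bash
cat > g.py <<'E'
import sys; from h import *
x,y,z,yaw=map(float,sys.argv[1:5]); f=float(sys.argv[5]) if len(sys.argv)>5 else 1
o=get_obs();p=np.array(o['tool_pos']);rows(p+f*(np.array([x,y,z])/1000-p),yaw)
print('dist',np.linalg.norm(np.array([x,y,z])/1000-p).round(3))
E
python3 - <<'E'
from h import *
for n,u in(('green',(489,257)),('black',(345,262))): print(n,at('top',(190+u[0]/3.2,110+u[1]/3.2),.025)*1000)
E
python3 g.py 567 -53 120 -101 .5
```

```text
green [563.71337537 -55.10764916  25.        ]
black [561.96544404  61.36599412  25.        ]
shift [-0.8952  0.8092  0.1776] turn [ 0.     -0.     -0.3606]
dist 0.732
```

```bash
python3 -m inch '-0.895 0.809 0.178 0 0 -0.36;-0.895 0.809 0.178 0 0 -0.36;-0.895 0.809 0.178 0 0 -0.36;-0.895 0.809 0.178 0 0 -0.36;-0.895 0.809 0.178 0 0 -0.36;-0.895 0.809 0.178 0 0 -0.36;-0.895 0.809 0.178 0 0 -0.36;-0.895 0.809 0.178 0 0 -0.36;-0.895 0.809 0.178 0 0 -0.36;-0.895 0.809 0.178 0 0 -0.36' -0.14; python3 g.py 565 -54 80 -101
```

```text
clock: 2.58
tool_pos: [0.3678, -0.3502, 0.1728]
orientation: [-180.0, 0.0, -100.5]
force: [-0.2, -0.9, 0.2]
opening: 0.0502
gripper_force: 0.0
shift [-1.09   -0.4672  0.3103] turn [-0.0001  0.0002  0.003 ]
dist 0.368
```

```bash
python3 -m inch '-1 -0.43 0.28 0 0 0;-1 -0.43 0.28 0 0 0;-1 -0.43 0.28 0 0 0;-1 -0.43 0.28 0 0 0;-1 -0.43 0.28 0 0 0;-1 -0.43 0.28 0 0 0;-1 -0.43 0.28 0 0 0;-1 -0.43 0.28 0 0 0;-1 -0.43 0.28 0 0 0;-1 -0.43 0.28 0 0 0'; python3 g.py 565 -54 7 -101; python3 - <<'E'
from h import *
save(snapshot('scene'),'s1.png',(250,120,450,270),4)
E
```

```text
clock: 3.42
tool_pos: [0.5509, -0.0827, 0.0882]
orientation: [179.9, -0.0, -101.0]
force: [0.2, -0.8, 1.2]
opening: 0.0501
gripper_force: 0.0
shift [-0.1029 -0.0282  0.2707] turn [ 0.0004 -0.0002  0.0002]
dist 0.087
```

View pics/s1.png

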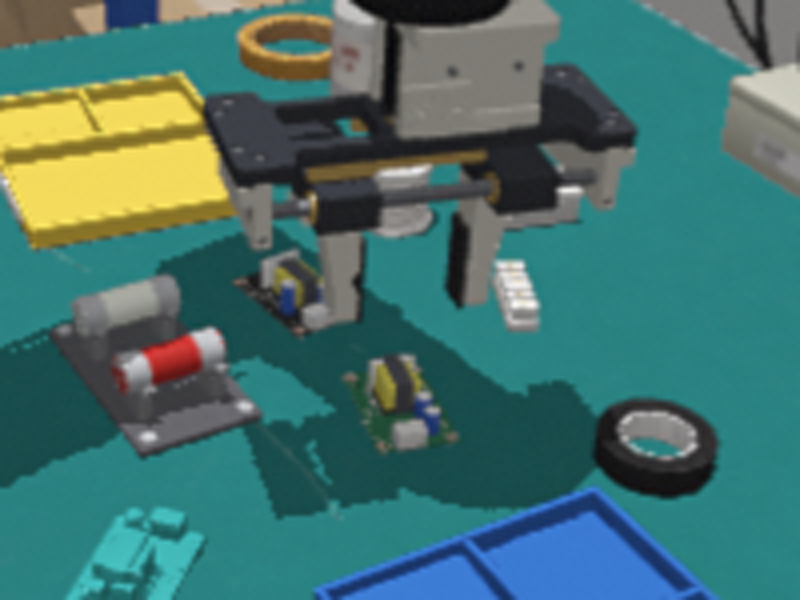

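The picture shows the gripper above the green board at crop (400,390). The transformer's sides are free, and the black pads reach almost to the fingertips.

```bash
python3 -m inch '-0.103 -0.028 0.10 0 0 0;-0.103 -0.028 0.18 0 0 0;-0.103 -0.028 0.25 0 0 0;-0.103 -0.028 0.27 0 0 0;-0.103 -0.028 0.27 0 0 0;-0.103 -0.028 0.27 0 0 0'; python3 -m inch '0 0 0 0 0 0;0 0 0 0 0 0;0 0 0 0 0 0;0 0 0 0 0 0;0 0 0 0 0 0;0 0 -0.05 0 0 0;0 0 -0.2 0 0 0;0 0 -0.2 0 0 0' 1;python3 g.py 542 -315 80 -88
```

```text
clock: 3.97
tool_pos: [0.5643, -0.0568, 0.0091]
orientation: [-180.0, -0.0, -101.2]
force: [0.9, -0.3, 0.9]
opening: 0.0498
gripper_force: 0.0
clock: 4.63
tool_pos: [0.5676, -0.0555, 0.0738]
orientation: [-179.6, 0.1, -101.0]
force: [2.0, 0.0, 0.0]
opening: 0.0196
gripper_force: 30.0
shift [ 0.8653 -0.0819 -0.0214] turn [-0.0023  0.0002 -0.0723]
dist 0.261
```

```bash
python3 -m inch '0.842 -0.077 -0.02 0 0 -0.072;0.842 -0.077 -0.02 0 0 -0.072;0.842 -0.077 -0.02 0 0 -0.072;0.842 -0.077 -0.02 0 0 -0.072;0.842 -0.077 -0.02 0 0 -0.072;0.842 -0.077 -0.02 0 0 -0.072;0.842 -0.077 -0.02 0 0 -0.072;0.842 -0.077 -0.02 0 0 -0.072;0.842 -0.077 -0.02 0 0 -0.072'; python3 g.py 542 -308 13 -88;  python3 - <<'E'
from h import *
save(snapshot('scene'),'s2.png',(300,170,500,320),4)
E
```

```text
clock: 5.38
tool_pos: [0.5378, -0.3086, 0.074]
orientation: [180.0, 0.0, -88.3]
force: [-0.3, -0.3, 0.2]
opening: 0.0196
gripper_force: 30.0
shift [-0.0014 -0.0141  0.2034] turn [ 0.      0.0001 -0.0015]
dist 0.061
```

View pics/s2.png

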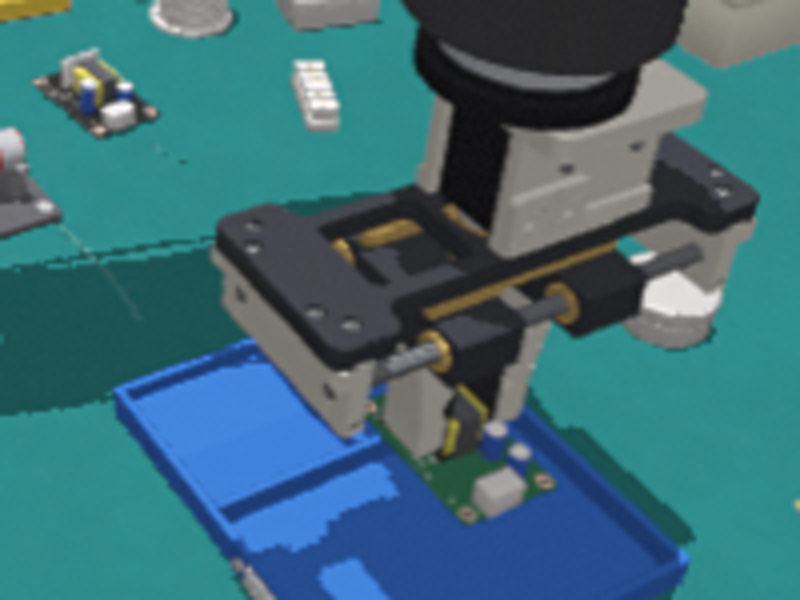

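The board hangs level over the large bay, with its lower edge at about crop (470,510). I'll lower it and release.

```bash
python3 -m inch '-0.001 -0.014 0.12 0 0 0;-0.001 -0.014 0.17 0 0 0;-0.001 -0.014 0.19 0 0 0;-0.001 -0.014 0.204 0 0 0;-0.001 -0.014 0.206 0 0 0;-0.001 -0.014 0.206 0 0 0'; python3 -m inch '0 0 0 0 0 0;0 0 0 0 0 0;0 0 0 0 0 0;0 0 -0.04 0 0 0;0 0 -0.15 0 0 0;0 0 -0.25 0 0 0;0 0 -0.25 0 0 0' -0.14;python3 g.py 562 62 80 -82 .75
```

```text
clock: 5.93
tool_pos: [0.5431, -0.3066, 0.0137]
orientation: [-180.0, -0.0, -88.0]
force: [-0.2, 0.2, -0.5]
opening: 0.0197
gripper_force: 30.0
clock: 6.52
tool_pos: [0.5461, -0.3092, 0.0947]
orientation: [-179.5, -0.2, -88.1]
force: [1.1, -0.5, 0.5]
opening: 0.0497
gripper_force: 0.0
shift [-0.9263 -0.0706  0.0335] turn [-0.0028 -0.0015 -0.0337]
dist 0.372
```

```bash
python3 -m inch '-0.93 -0.07 0.03 0 0 -0.034;-0.93 -0.07 0.03 0 0 -0.034;-0.93 -0.07 0.03 0 0 -0.034;-0.93 -0.07 0.03 0 0 -0.034;-0.93 -0.07 0.03 0 0 -0.034;-0.93 -0.07 0.03 0 0 -0.034;-0.93 -0.07 0.03 0 0 -0.034;-0.93 -0.07 0.03 0 0 -0.034' ; python3 m.py board_green; python3 g.py 562 62 7 -82
```

```text
clock: 7.18
tool_pos: [0.5554, -0.0235, 0.0795]
orientation: [-179.9, 0.0, -81.8]
force: [-0.3, -0.7, 1.3]
opening: 0.0503
gripper_force: 0.0
board_green 0.96 541.8 -313.3 77 45 89.0 [423.9, 188.5, 29.8, 18.7]
board_green 0.91 384.8 -125.2 72 48 43.9 [355.8, 244.7, 28.4, 28.5]
shift [-0.2895 -0.0654  0.2407] turn [-0.0003  0.      0.0007]
dist 0.115
```

Green is in place. Next is the black board.

```bash
python3 -m inch '-0.29 -0.063 0.03 0 0 0;-0.29 -0.063 0.03 0 0 0;-0.29 -0.063 0.05 0 0 0;-0.29 -0.063 0.14 0 0 0;-0.29 -0.063 0.22 0 0 0;-0.29 -0.063 0.24 0 0 0;-0.29 -0.063 0.24 0 0 0;-0.29 -0.063 0.24 0 0 0'; python3 -m inch '0 0 0 0 0 0;0 0 0 0 0 0;0 0 0 0 0 0;0 0 0 0 0 0;0 0 0 0 0 0;0 0 -0.05 0 0 0;0 0 -0.2 0 0 0;0 0 -0.2 0 0 0' 1;python3 g.py 521 239 78 -94
```

```text
clock: 7.95
tool_pos: [0.5613, 0.0597, 0.0067]
orientation: [180.0, -0.0, -82.1]
force: [0.5, 0.7, -0.1]
opening: 0.0498
gripper_force: 0.0
clock: 8.62
tool_pos: [0.5642, 0.0615, 0.0719]
orientation: [-179.6, 0.0, -81.9]
force: [1.8, 0.6, 0.8]
opening: 0.02
gripper_force: 30.0
shift [-0.6059  0.0595 -0.0205] turn [-0.0022  0.0004  0.067 ]
dist 0.183
```

```bash
python3 -m inch '-0.606 0.06 -0.02 0 0 0.067;-0.606 0.06 -0.02 0 0 0.067;-0.606 0.06 -0.02 0 0 0.067;-0.606 0.06 -0.02 0 0 0.067;-0.606 0.06 -0.02 0 0 0.067;-0.606 0.06 -0.02 0 0 0.067;-0.606 0.06 -0.02 0 0 0.067;-0.606 0.06 -0.02 0 0 0.067'; python3 g.py 521 239 11 -94;  python3 - <<'E'
from h import *
save(snapshot('scene'),'s3.png',(200,100,360,220),5)
E
```

```text
clock: 9.28
tool_pos: [0.5178, 0.238, 0.0723]
orientation: [180.0, -0.0, -94.1]
force: [0.3, -0.1, 0.0]
opening: 0.0201
gripper_force: 30.0
shift [-0.004  -0.0105  0.2043] turn [ 0.0001 -0.0001 -0.0004]
dist 0.061
```

View pics/s3.png

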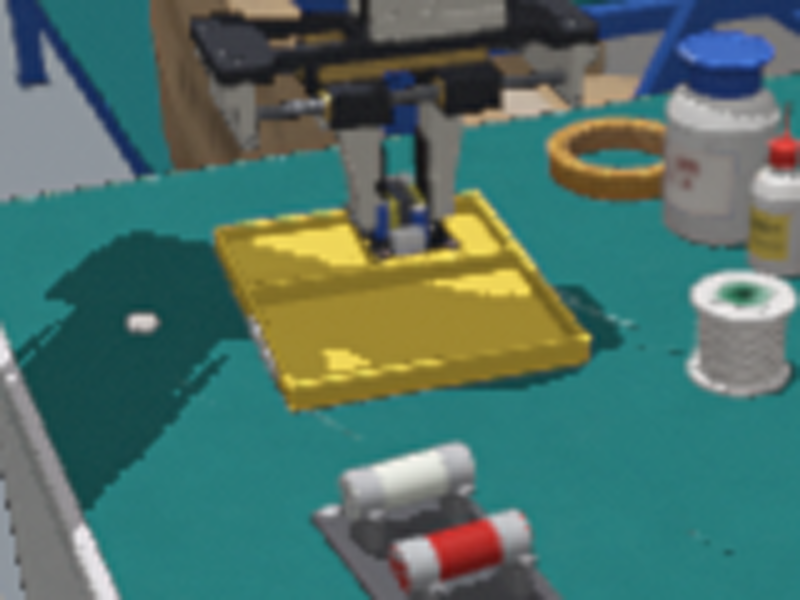

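The black board hangs level at crop (410,240), above the large bay. I'll lower and release it, then head for the red fuse with yaw -176.

```bash
python3 -m inch '-0.004 -0.01 0.12 0 0 0;-0.004 -0.01 0.17 0 0 0;-0.004 -0.01 0.19 0 0 0;-0.004 -0.01 0.204 0 0 0;-0.004 -0.01 0.206 0 0 0;-0.004 -0.01 0.206 0 0 0'; python3 -m inch '0 0 0 0 0 0;0 0 0 0 0 0;0 0 0 0 0 0;0 0 -0.04 0 0 0;0 0 -0.15 0 0 0;0 0 -0.25 0 0 0;0 0 -0.25 0 0 0' -0.14;python3 g.py 454 -6 100 -176
```

```text
clock: 9.83
tool_pos: [0.5216, 0.2385, 0.0116]
orientation: [-180.0, 0.0, -94.1]
force: [0.1, 0.2, -0.2]
opening: 0.0195
gripper_force: 30.0
clock: 10.42
tool_pos: [0.5243, 0.2413, 0.0916]
orientation: [-179.6, 0.3, -94.0]
force: [0.5, 1.3, -0.5]
opening: 0.0495
gripper_force: 0.0
shift [ 0.8387  0.1757 -0.034 ] turn [-0.0006  0.0031  0.4554]
dist 0.257
```

```bash
python3 -m inch '0.2 0.04 -0.05 0 0 0.455;0.839 0.176 -0.034 0 0 0.455;0.839 0.176 -0.034 0 0 0.455;0.839 0.176 -0.034 0 0 0.455;0.839 0.176 -0.034 0 0 0.455;0.839 0.176 -0.034 0 0 0.455;0.839 0.176 -0.034 0 0 0.455;0.839 0.176 -0.034 0 0 0.455;0.839 0.176 -0.034 0 0 0.455;0.839 0.176 -0.034 0 0 0.455';python3 g.py 454 -6 100 -176; python3 m.py board_black board_green
```

```text
clock: 11.25
tool_pos: [0.4506, -0.0086, 0.0961]
orientation: [180.0, 0.1, -166.1]
force: [0.1, 0.9, 0.3]
opening: 0.0503
gripper_force: 0.0
shift [-0.013   0.0056 -0.013 ] turn [0.0001 0.0004 0.0548]
dist 0.006
board_black 0.62 520.1 241.8 70 46 85.1 [212.8, 200.4, 32.3, 21.0]
board_green 0.83 386.3 -125.6 71 43 47.7 [357.9, 245.7, 27.1, 28.1]
board_green 0.7 541.8 -313.2 77 45 89.0 [424.3, 187.7, 30.0, 21.0]
board_green 0.59 683.8 5.4 55 20 70.1 [310.7, 141.9, 16.0, 10.7]
```

```bash
python3 -m inch '-0.007 0.006 0.0 0 0 0.055;-0.007 0.006 0.0 0 0 0.055;-0.007 0.006 0 0 0 0.055;-0.007 0.006 0.0 0 0 0.055';python3 g.py 452 -6 24 -176; python3 - <<'E'
from h import *
save(snapshot('scene'),'s4.png',(220,130,380,250),5)
E
```

```text
clock: 11.73
tool_pos: [0.4521, -0.0057, 0.0957]
orientation: [180.0, 0.0, -175.3]
force: [-0.4, 0.6, -0.2]
opening: 0.0496
gripper_force: 0.0
shift [ 0.0003 -0.001   0.2392] turn [0.     0.     0.0038]
dist 0.072
```

View pics/s4.png

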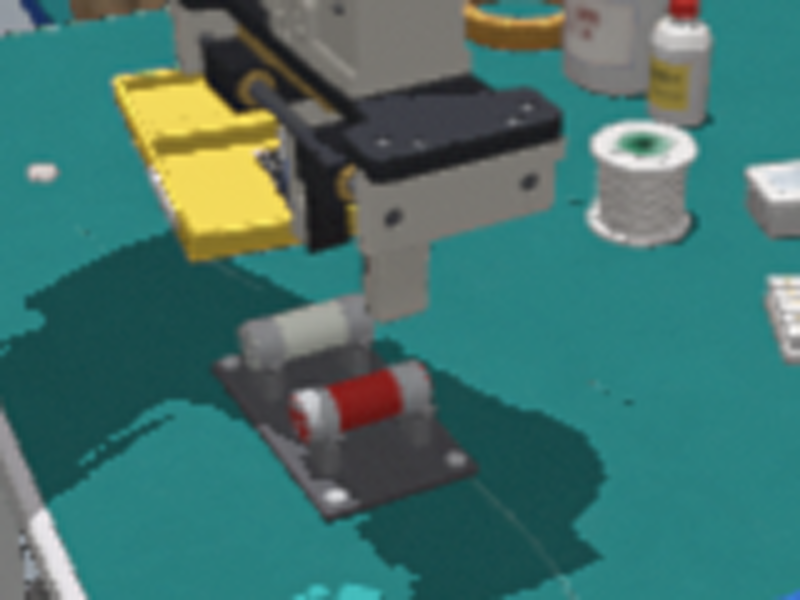

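The open gripper stands above the red fuse at crop (360,400), lengthwise over its middle. I'll go down and grip.

```bash
python3 -m inch '0 -0.001 0.12 0 0 0.003;0 -0.001 0.2 0 0 0.003;0 -0.001 0.24 0 0 0.003;0 -0.001 0.24 0 0 0.003;0 -0.001 0.24 0 0 0.003'; python3 -m inch '0 0 0 0 0 0;0 0 0 0 0 0;0 0 0 0 0 0;0 0 0 0 0 0;0 0 0 0 0 0;0 0 -0.05 0 0 0;0 0 -0.2 0 0 0;0 0 -0.35 0 0 0;0 0 -0.35 0 0 0' 1;python3 g.py 488 338 110 -184
```

```text
clock: 12.2
tool_pos: [0.4518, -0.0063, 0.0235]
orientation: [-180.0, -0.1, -176.0]
force: [-0.2, 0.4, -0.4]
opening: 0.05
gripper_force: 0.0
clock: 12.95
tool_pos: [0.4555, -0.0053, 0.1352]
orientation: [179.9, 0.5, -176.1]
force: [0.7, 0.9, 0.2]
opening: 0.0197
gripper_force: 30.0
shift [-0.1859  1.1342  0.0874] turn [0.0007 0.0029 0.0441]
dist 0.346
```

```bash
python3 -m inch '-0.17 1 0.05 0 0 0.044;-0.17 1 0.05 0 0 0.044;-0.17 1 0.05 0 0 0.044;-0.17 1 0.05 0 0 0.044;-0.17 1 0.05 0 0 0.044;-0.17 1 0.05 0 0 0.044;-0.17 1 0.05 0 0 0.044;-0.17 1 0.05 0 0 0.044;-0.17 1 0.05 0 0 0.044';python3 g.py 488 338 60 -184; python3 - <<'E'
from h import *
save(snapshot('scene'),'s5.png',(200,80,360,200),5)
E
python3 m.py tray_yellow fuse_red
```

```text
clock: 13.7
tool_pos: [0.4833, 0.3006, 0.1133]
orientation: [180.0, 0.0, 176.1]
force: [-0.7, -0.1, 0.6]
opening: 0.0204
gripper_force: 30.0
shift [-0.0071  0.1253  0.1778] turn [0.0001 0.0002 0.0007]
dist 0.065
tray_yellow 0.67 523.7 275.4 200 165 85.6 [180.6, 175.8, 76.4, 65.5]
```

View pics/s5.png

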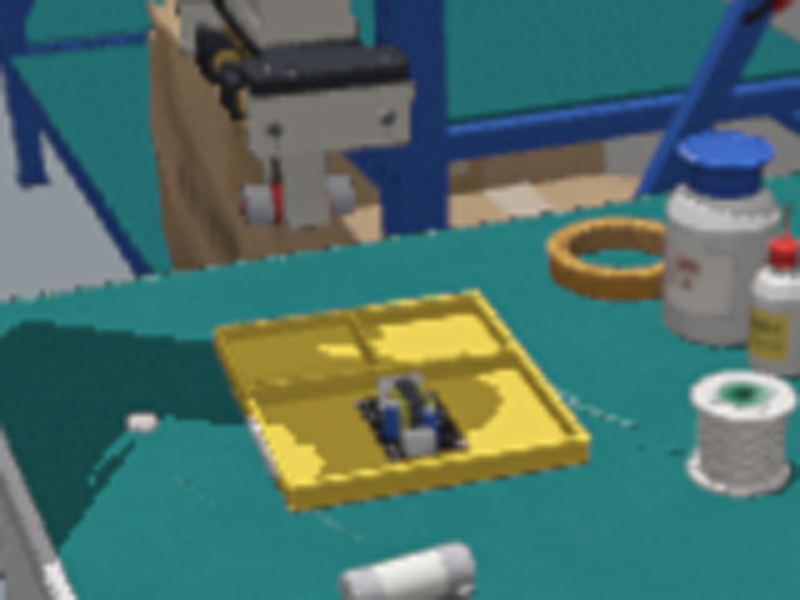

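Red fuse is held level at about its middle (crop 299,200). Black board lies flat in the large bay. Lowering into the V bay now.

```bash
python3 -m inch '-0.007 0.123 0.1 0 0 0;-0.007 0.123 0.15 0 0 0;-0.007 0.123 0.18 0 0 0;-0.007 0.123 0.25 0 0 0;-0.007 0.123 0.3 0 0 0;-0.007 0.123 0.33 0 0 0;-0.007 0.123 0.347 0 0 0;-0.007 0.123 0.347 0 0 0;-0.007 0.123 0.347 0 0 0';python3 g.py 488 338 8 -184
```

```text
clock: 14.65
tool_pos: [0.488, 0.3331, 0.0104]
orientation: [180.0, 0.0, 175.9]
force: [-0.3, -0.9, -0.0]
opening: 0.0195
gripper_force: 30.0
shift [0.0011 0.0164 0.0079] turn [ 0.0001  0.0002 -0.0005]
dist 0.005
```

```bash
python3 -m inch '0 0.014 0.002 0 0 0;0 0.014 0.006 0 0 0;0 0.014 0.006 0 0 0;0 0.014 0.006 0 0 0'; python3 -m inch '0 0 0 0 0 0;0 0 0 0 0 0;0 0 0 0 0 0;0 0 0 0 0 0;0 0 -0.03 0 0 0;0 0 -0.1 0 0 0;0 0 -0.25 0 0 0;0 0 -0.35 0 0 0;0 0 -0.35 0 0 0' 0.32;python3 g.py 450 56 110 -176
```

```text
clock: 14.98
tool_pos: [0.4879, 0.3378, 0.0082]
orientation: [180.0, 0.0, 175.9]
force: [-1.6, 0.0, -0.5]
opening: 0.0199
gripper_force: 30.0
clock: 15.73
tool_pos: [0.491, 0.3403, 0.121]
orientation: [179.5, 0.4, 176.0]
force: [0.8, 0.9, 0.5]
opening: 0.0293
gripper_force: 0.0
shift [ 0.0707 -0.9553  0.0284] turn [ 0.0024  0.0026 -0.0444]
dist 0.287
```

```bash
python3 -m inch '0.07 -0.95 0.028 0 0 -0.044;0.07 -0.95 0.028 0 0 -0.044;0.07 -0.95 0.028 0 0 -0.044;0.07 -0.95 0.028 0 0 -0.044;0.07 -0.95 0.028 0 0 -0.044;0.07 -0.95 0.028 0 0 -0.044;0.07 -0.95 0.028 0 0 -0.044;0.07 -0.95 0.028 0 0 -0.044;0.07 -0.95 0.028 0 0 -0.044' -0.14;python3 g.py 450 56 24 -176; python3 m.py fuse_red fuse_white; python3 - <<'E'
from h import *
save(snapshot('top'),'t6.png',(160,160,360,280),4)
E
```

```text
clock: 16.48
tool_pos: [0.4464, 0.0531, 0.1053]
orientation: [180.0, 0.1, -176.3]
force: [1.2, 0.2, 1.0]
opening: 0.0496
gripper_force: 0.0
shift [-0.0122  0.0089  0.2709] turn [ 0.0002  0.0003 -0.0018]
dist 0.081
fuse_red 0.56 486.0 334.0 57 24 -0.5 [184.7, 211.9, 11.4, 26.0]
```

View pics/t6.png

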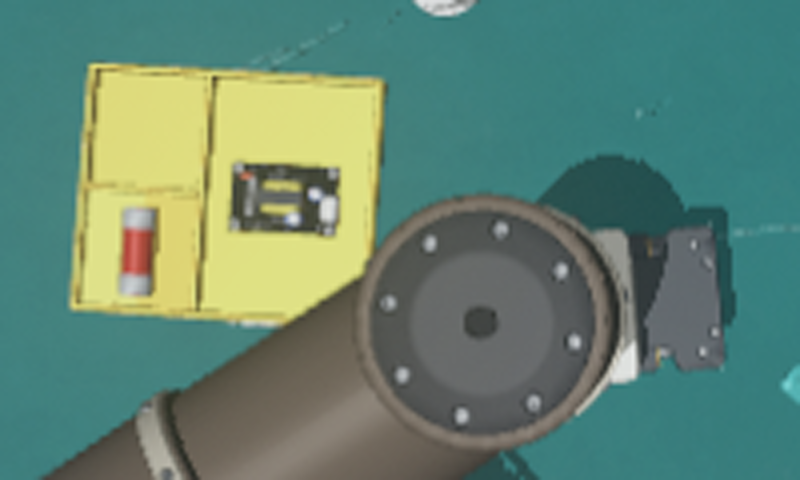

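The red fuse lies lengthwise in the middle of the V bay (crop 138,251), and the black board lies flat in its bay. White fuse next.

```bash
python3 -m inch '-0.012 0.009 0.05 0 0 0;-0.012 0.009 0.13 0 0 0;-0.012 0.009 0.2 0 0 0;-0.012 0.009 0.27 0 0 0;-0.012 0.009 0.27 0 0 0;-0.012 0.009 0.27 0 0 0'; python3 -m inch '0 0 0 0 0 0;0 0 0 0 0 0;0 0 0 0 0 0;0 0 0 0 0 0;0 0 0 0 0 0;0 0 -0.05 0 0 0;0 0 -0.2 0 0 0;0 0 -0.3 0 0 0;0 0 -0.3 0 0 0' 1;python3 g.py 498 -219 110 -178
```

```text
clock: 17.18
tool_pos: [0.4496, 0.058, 0.0229]
orientation: [-179.9, -0.1, -176.1]
force: [-0.3, -0.4, 0.3]
opening: 0.05
gripper_force: 0.0
clock: 17.93
tool_pos: [0.4536, 0.0591, 0.1198]
orientation: [179.8, 0.5, -176.1]
force: [1.0, 0.3, -0.7]
opening: 0.0203
gripper_force: 30.0
shift [-0.0839 -0.9349  0.0303] turn [0.0011 0.003  0.0107]
dist 0.282
```

```bash
python3 -m inch '-0.084 -0.935 0.03 0 0 0.011;-0.084 -0.935 0.03 0 0 0.011;-0.084 -0.935 0.03 0 0 0.011;-0.084 -0.935 0.03 0 0 0.011;-0.084 -0.935 0.03 0 0 0.011;-0.084 -0.935 0.03 0 0 0.011;-0.084 -0.935 0.03 0 0 0.011;-0.084 -0.935 0.03 0 0 0.011;-0.084 -0.935 0.03 0 0 0.011;-0.084 -0.935 0.03 0 0 0.011';python3 g.py 498 -219 8 -178; python3 m.py tray_blue;python3 - <<'E'
from h import *
save(snapshot('scene'),'s7.png',(300,150,500,300),4)
E
```

```text
clock: 18.77
tool_pos: [0.4935, -0.2206, 0.1043]
orientation: [180.0, -0.0, -178.2]
force: [0.2, -0.2, -0.5]
opening: 0.0198
gripper_force: 30.0
shift [-0.0153  0.0048  0.321 ] turn [ 0.0001 -0.0001 -0.0012]
dist 0.096
tray_blue 0.96 603.9 -270.9 199 34 -86.9 [388.1, 163.3, 75.1, 16.4]
```

View pics/s7.png

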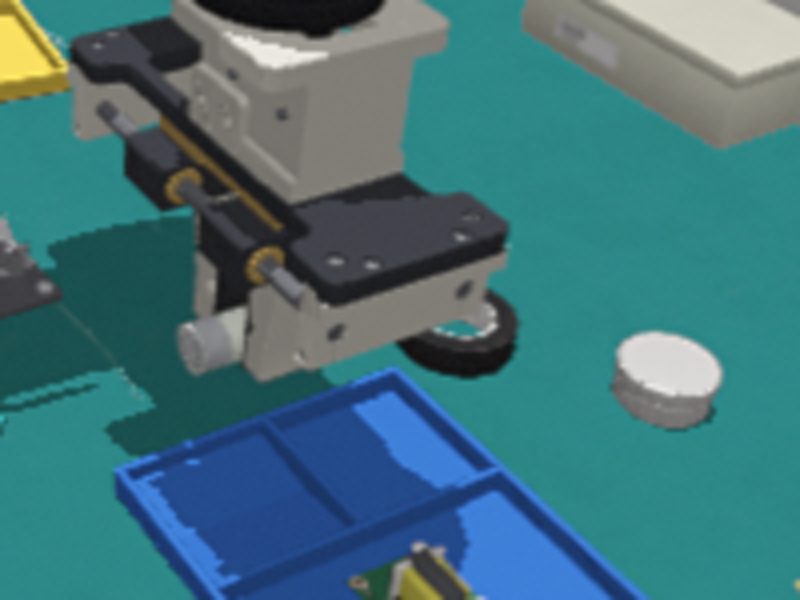

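White fuse is held level (cap at crop 205,340). I'll lower it into the near V bay and release.

```bash
python3 -m inch '-0.015 0.005 0.08 0 0 0;-0.015 0.005 0.18 0 0 0;-0.015 0.005 0.25 0 0 0;-0.015 0.005 0.3 0 0 0;-0.015 0.005 0.315 0 0 0;-0.015 0.005 0.319 0 0 0;-0.015 0.005 0.319 0 0 0';python3 g.py 498 -219 8 -178
```

```text
clock: 19.5
tool_pos: [0.499, -0.2184, 0.0093]
orientation: [-180.0, 0.0, -178.1]
force: [0.1, -0.9, -0.5]
opening: 0.0203
gripper_force: 30.0
shift [ 0.0034 -0.002   0.0044] turn [-0.0001  0.0001 -0.0003]
dist 0.002
```

```bash
python3 -m inch '0 0 0 0 0 0;0 0 0 0 0 0;0 0 0 0 0 0;0 0 0 0 0 0;0 0 -0.03 0 0 0;0 0 -0.1 0 0 0;0 0 -0.25 0 0 0;0 0 -0.35 0 0 0;0 0 -0.35 0 0 0' 0.32;python3 g.py 680 4 100 -113
```

```text
clock: 20.25
tool_pos: [0.5025, -0.2199, 0.1216]
orientation: [-179.8, 0.6, -178.1]
force: [2.3, -0.3, 0.3]
opening: 0.0296
gripper_force: 0.0
shift [-0.6157  0.7262  0.0766] turn [-0.0028  0.0025 -0.3614]
dist 0.287
```

```bash
python3 -m inch '-0.616 0.726 0.077 0 0 -0.36;-0.616 0.726 0.077 0 0 -0.36;-0.616 0.726 0.077 0 0 -0.36;-0.616 0.726 0.077 0 0 -0.36;-0.616 0.726 0.077 0 0 -0.36;-0.616 0.726 0.077 0 0 -0.36;-0.616 0.726 0.077 0 0 -0.36;-0.616 0.726 0.077 0 0 -0.36;-0.616 0.726 0.077 0 0 -0.36;-0.616 0.726 0.077 0 0 -0.36' -0.14;python3 g.py 682 4.5 4 -112; python3 m.py fuse_white
```

```text
clock: 21.08
tool_pos: [0.6763, 0.0055, 0.0909]
orientation: [180.0, -0.0, -112.9]
force: [0.2, 0.3, 0.5]
opening: 0.0498
gripper_force: 0.0
shift [-0.0043 -0.0189  0.2896] turn [ 0.     -0.0001 -0.0052]
dist 0.087
fuse_white 0.74 497.7 -217.2 55 21 2.1 [401.9, 203.3, 13.7, 23.3]
```

```bash
python3 -m inch '-0.004 -0.019 0.08 0 0 -0.005;-0.004 -0.019 0.18 0 0 -0.005;-0.004 -0.019 0.25 0 0 -0.005;-0.004 -0.019 0.28 0 0 -0.005;-0.004 -0.019 0.288 0 0 -0.005;-0.004 -0.019 0.288 0 0 -0.005'; python3 -m inch '0 0 0 0 0 0;0 0 0 0 0 0;0 0 0 0 0 0;0 0 0 0 0 0;0 0 0 0 0 0;0 0 -0.05 0 0 0;0 0 -0.2 0 0 0;0 0 -0.25 0 0 0;0 0 -0.25 0 0 0' 1;python3 g.py 578 -217 85 -88
```

```text
clock: 21.68
tool_pos: [0.6819, 0.0032, 0.0045]
orientation: [180.0, -0.0, -112.5]
force: [-0.4, -0.1, -0.0]
opening: 0.0502
gripper_force: 0.0
clock: 22.43
tool_pos: [0.6851, 0.0041, 0.0852]
orientation: [-179.6, 0.2, -112.4]
force: [0.9, 0.3, 0.1]
opening: 0.0142
gripper_force: 30.0
shift [ 0.8175  0.0494 -0.0031] turn [-0.0026  0.0008 -0.1354]
dist 0.246
```

```bash
python3 -m inch '0.818 0.05 -0.003 0 0 -0.135;0.818 0.05 -0.003 0 0 -0.135;0.818 0.05 -0.003 0 0 -0.135;0.818 0.05 -0.003 0 0 -0.135;0.818 0.05 -0.003 0 0 -0.135;0.818 0.05 -0.003 0 0 -0.135;0.818 0.05 -0.003 0 0 -0.135;0.818 0.05 -0.003 0 0 -0.135;0.818 0.05 -0.003 0 0 -0.135';python3 g.py 578 -217 9 -88;python3 - <<'E'
from h import *
save(snapshot('scene'),'s8.png',(300,150,500,300),4)
E
```

```text
clock: 23.18
tool_pos: [0.5743, -0.2177, 0.0803]
orientation: [-180.0, 0.0, -88.2]
force: [0.2, 0.9, 0.5]
opening: 0.0145
gripper_force: 30.0
shift [-0.0019 -0.0122  0.2376] turn [-0.0001  0.     -0.0011]
dist 0.071
```

View pics/s8.png

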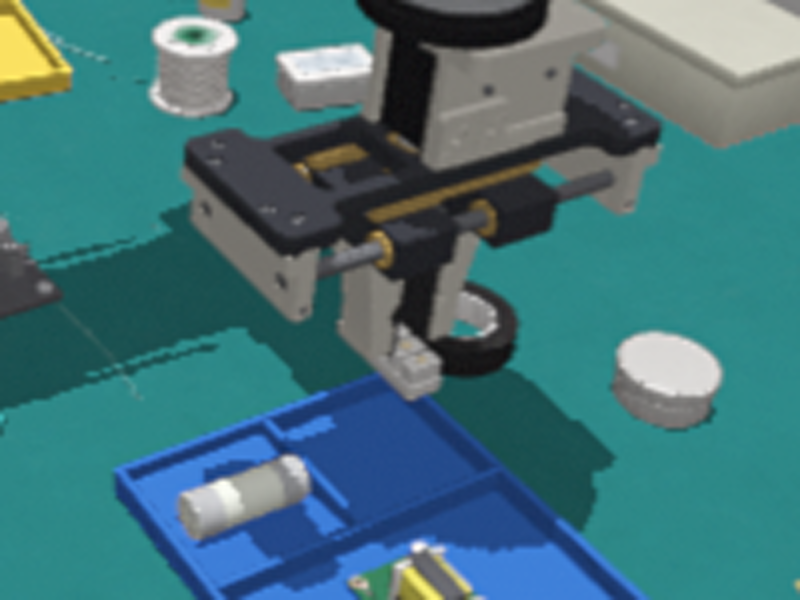

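The strip is held upright (crop 410,360), and the white fuse lies in its valley (crop 245,495). I'll lower the strip and open just a little.

```bash
python3 -m inch '-0.002 -0.012 0.1 0 0 0;-0.002 -0.012 0.18 0 0 0;-0.002 -0.012 0.22 0 0 0;-0.002 -0.012 0.236 0 0 0;-0.002 -0.012 0.24 0 0 0;-0.002 -0.012 0.24 0 0 0'; python3 -m inch '0 0 0 0 0 0;0 0 0 0 0 0;0 0 0 0 0 0;0 0 0 0 0 0;0 0 -0.03 0 0 0;0 0 -0.1 0 0 0;0 0 -0.25 0 0 0;0 0 -0.4 0 0 0;0 0 -0.5 0 0 0;0 0 -0.5 0 0 0' 0.4; python3 -m inch '-0.5 0 -0.2 0 0 0;-0.9 0 -0.2 0 0 0;-0.9 0 -0.2 0 0 0;-0.9 0 -0.2 0 0 0;-0.9 0 -0.2 0 0 0;-0.9 0 -0.2 0 0 0;-0.9 0 -0.2 0 0 0;-0.9 0 -0.2 0 0 0;-0.9 0 -0.2 0 0 0;-0.9 0 -0.2 0 0 0'; python3 m.py; python3 - <<'E'
from h import *
save(snapshot('top'),'t9.png',(150,110,490,290),2.35)
save(snapshot('scene'),'s9.png',(250,120,490,300),3.2)
E
```

```text
clock: 23.73
tool_pos: [0.5786, -0.2159, 0.0106]
orientation: [-180.0, -0.1, -88.0]
force: [-6.9, 1.8, 22.1]
opening: 0.0154
gripper_force: 30.0
clock: 24.57
tool_pos: [0.5822, -0.2179, 0.1676]
orientation: [-179.3, -0.2, -88.1]
force: [0.4, -0.4, 0.9]
opening: 0.0264
gripper_force: 0.0
clock: 25.4
tool_pos: [0.5688, 0.0532, 0.2183]
orientation: [180.0, -0.0, -88.1]
force: [-0.3, -0.6, -0.2]
opening: 0.0264
gripper_force: 0.0
tray_blue 0.97 539.8 -271.5 200 166 -87.3 [386.7, 165.3, 78.7, 69.6]
tray_yellow 0.82 465.0 233.9 159 85 -64.0 [203.8, 203.4, 48.6, 39.1]
fuse_rack 0.8 452.3 26.0 130 74 -86.3 [287.0, 221.7, 52.1, 30.2]
fuse_white 0.47 497.8 -218.4 54 21 -1.4 [404.0, 202.9, 11.0, 23.1]
board_green 0.77 541.8 -313.2 77 45 89.0 [424.6, 188.3, 30.6, 17.9]
board_green 0.6 385.4 -125.9 72 46 43.9 [359.3, 246.8, 26.3, 25.4]
terminal_strip 0.47 575.3 -208.5 55 16 89.0 [392.8, 182.6, 19.2, 4.8]
tape_roll 0.57 668.3 -152.2 64 63 -1.5 [366.3, 135.1, 24.2, 25.1]
```

View pics/t9.png

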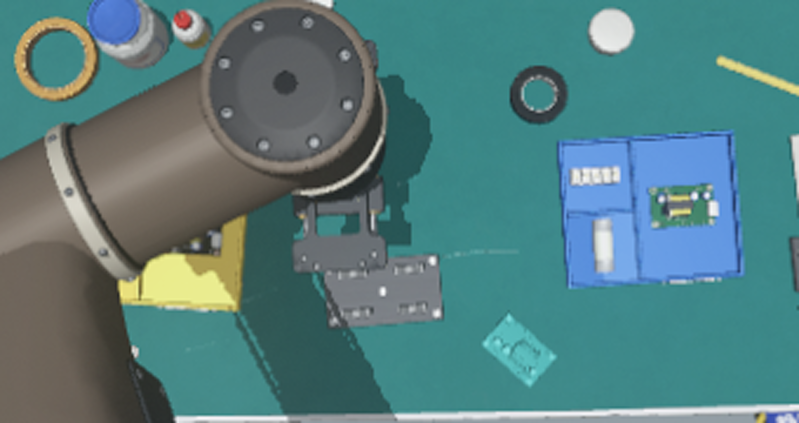

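View pics/s9.png

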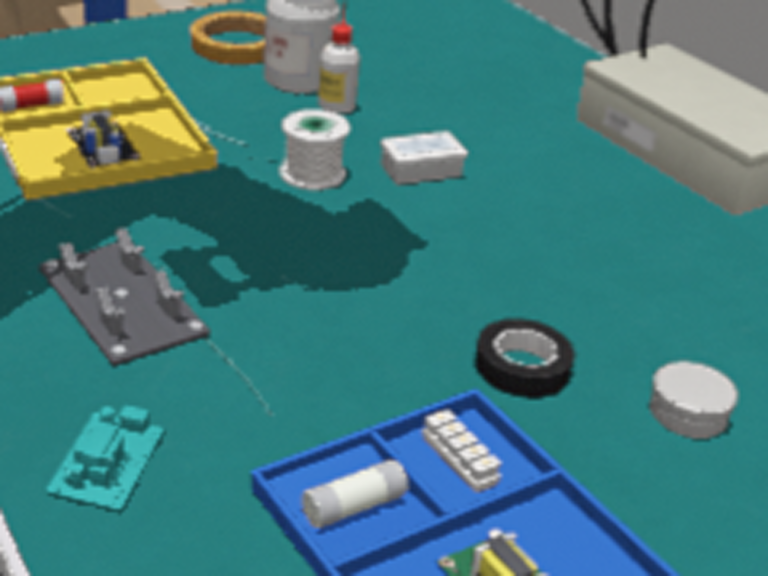

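The pictures show every part in its bay: strip upright, fuses in the valleys, boards flat. The reel and tape have not moved, and the arm is clear.

```bash
python3 -c "
from plant import close_job
print(close_job())"
```

```text
the job is handed in; nothing more can be done
None
```

Both kits are made up and handed in at about 26 s: the last pictures showed every part in its bay and the reel and tape unmoved, though the hand-in returned no verdict.

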